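Shake a sample pot and hold it in the colour reader's corner

ROBOT

A 6-joint arm with a two-finger parallel gripper is mounted at the origin on the work surface. World frame = base frame: x ahead of the robot, y to its left, z up, the work surface at z = 0. Lengths are in m, angles in rad, forces in N, time in s.
With the tool pointing down it reaches from about 0.15 to 0.775 m from the base axis. Payload 6.1 kg.
Tool frame: the origin (TCP) lies between the finger pads; the fingertips stand 22 mm ahead of it and the grasp point (between the pads) lies 3 mm ahead of it (manip.nose_length is the distance from the TCP to the fingertips, in m); z points along the fingers, y is the line along which they close (so a half turn about z gives the same grasp; the last joint's range is limited). The gripper opens to 85 mm and grips with 20 to 120 N. Pads are 22 mm wide; open, the fingers measure 114 mm over their backs; the gripper's body (76 mm by 85 mm) begins 54 mm behind the grasp point. The pads swing forward as they close: fully open they stand 13 mm farther back than shut.
Start: joints at [-1.167, 0.126, -0.04, 1.405, 0, 1.571], TCP at [0.206, -0.483, 0.253] pointing down, gripper open.
Joint ranges: [-2.72, 2.72], [-0.95, 1.95], [-1.27, 1.35], [-1.78, 2.02], [-1.46, 1.47], [-3.14, 3.14]. Speed limits (rad/s): [2.39, 2.39, 3.01, 3.14, 3.14, 3.14].

INTERFACE

Orientations are given as a unit quaternion [x, y, z, w].
In Python, from station import manip, eyes gives the robot as it stands. The module is installed in compiled form; this text tells all that it offers.
- The arm moves only by the tool step_arm, never from a script. Its argument "series" is a list of rows, each an object of numbers: "tx", "ty", "tz": the shift along the world's x, y, z in m; "turn": the turn about the world's z in degrees. A call has 1 to 5 rows; each row shifts and turns the commanded pose from where the row before left it; what a row does not reach is not made up. A row lasts 1/10 s, in which the tool goes at most 50 mm and 8.59 degrees, less where a joint would pass 70% of its speed; a pose out of reach is approached as far as the arm can. A call with a gripper value outside its range is refused whole. "gripper" is the opening, from 0 (shut) to 1 (fully open), set as the call begins (left out, the last holds). The fingers move at their own pace and stop on an object; the grip force is fixed at half the most. Time passes only in rows, so rows that do not move let the fingers close. It gives the time, the measured TCP pose, the force, the opening and the grip force at its end, in the units of the state.
- manip.get_state(): the state, without advancing time (a new reading comes with each control period).
- eyes.camera(name): name is "scene" or "top" or "wrist"; returns a dict with "pixels" (480x640x3 uint8, red, green, blue), "mtx" (3x3 intrinsics, pixels), "world_from_camera" (4x4, takes a point from camera to world coordinates). Camera axes: x right, y down, z forward; pixel columns grow to the right and rows downward; lengths in m; the calibration is good to about 2 mm. A picture is of the moment at which its call begins. There is no depth.
- manip.finish_job(): hands the job in; it is judged then, once.
Trained networks look in a picture, given as the dict that the camera call returned (one of the last four; its "shot" number tells which), for a name from the list of things; names that differ only in an ending like _2 or _b are one class to them, and where a whole thing is asked for, a point or a joint stands for the part that bears it (a point fixed in the world has none). Each returns a list of dicts, best first, with "score" (0 to 1); they miss things now and then, are a little off and sometimes report something else, mostly with a low value. They report only what shows in the picture. A call takes as long as a camera call. They do not tell look-alikes from the thing itself.
- eyes.boxes_of(picture, thing): "rect" ([left, top, right, bottom] as shares, 0 to 1, of the picture: columns of its width, rows of its height, round what is visible of it).
- eyes.trace(picture, thing): "pixels" (480x640 bool, what is visible of it) and "rect" ([left, top, right, bottom] as shares, 0 to 1, of the picture: columns of its width, rows of its height, round what is visible of it).
- eyes.landmark_of(picture, thing): "position" ([row, column] as shares, 0 to 1, of the picture: columns of its width, rows of its height: a listed point, or the origin of a listed thing).
The state is a dict: "time": time; "joint_positions": joint angles; "qd": joint speeds; "effort": joint torques, N m; "position": TCP position; "eef_rot": TCP orientation; "force": force on the tool from outside, world axes, zero at the start; "torque": the same for the moment, N m; "finger_gap": finger opening in m; "finger_force": force on a finger pad.
Only numpy, scipy, OpenCV 4.12 (cv2) and the standard library are available. Lean on these libraries where they do the work, as an engineer would, in place of code of your own. Each camera call takes 0.05 s, during which the arm holds its last target. There are 200 camera calls.

TASK

Take the small square coral-red sample pot, press it upright down onto the shaker's sprung pad until the pad is fully down, and keep it down for a good second to mix the sample. Then carry it to the colour reader, lower it upright onto or just above the stage and press it snugly into the corner so that its faces lie flush against both fences at once; finish while still gripping it and pressing it there, without letting go. Leave the small blue and violet pots standing where they are.

Things in the scene. Friction and masses are not known exactly. Their poses are not given: they have to be found in the camera images.
- coral_pot_center (a point): Centre of the coral-red pot, half-way up (52.5 mm above its underside). Closed square plastic pot, about 0.13 to 0.25 kg: body 46 x 46 mm and 83 mm tall, then a round dark-blue cap 40 mm across up to 105 mm. Axes: z up, x and y square to its side faces; any side face may go against either fence. It stands on the bench at the start, at any of three spots shared with the other two pots
- blue_pot_center (a point): Centre of the blue pot, same shape and size as the coral-red one (52.5 mm above its underside); to be left alone
- violet_pot_center (a point): Centre of the violet pot, same shape and size as the coral-red one (52.5 mm above its underside); to be left alone
- mixer: Shaker: fixed round white housing, 110 mm across at the foot and 50 mm tall, with a black rubber pad on top. Origin: centre of its underside, on the bench; z up
- mixer_pad_top (a point): Centre of the top face of the shaker's round black pad (72 mm across), 68 mm above the bench when up; it goes down with the pad
- mixer_pad (a joint): How far the sprung pad is pressed down, m: 0 up, 0.008 fully down against its stop. The spring pushes back with about 2.4 N at the start of travel and 7.2 N fully down
- reader: Colour reader, fixed to the bench: dark base plate 150 mm (x) by 290 mm (y), 18 mm thick, whose top is the stage. Two aluminium fences stand on it, square to one another, along its +x and +y sides. Beyond the port fence, from 62 mm past its pot-side face, stands the dark optics housing, 80 mm tall above the bench; a steel tube lower than the fence joins them. Origin: on the bench, 50 mm in x and 50 mm in y short of the inner corner; z up, x and y across the fences
- reader_corner (a point): The inner corner at stage level (18 mm above the bench), where the pot-side faces of both fences meet; axes as the reader's. The back fence's face is the plane x = 0 of this frame and runs from y = 0 to -110 mm; the port fence's face is the plane y = 0 and runs from x = 0 to -100 mm. The pot goes on the side x < 0, y < 0: touching both fences, its centre is 23 mm from each face, and 52.5 mm above this point when standing on the stage
- back_fence: Back fence, across the reader's x axis: fixed aluminium bar 12 mm thick, 25 mm tall above the stage, 122 mm long. Origin: centre of its underside. The fences are rigid and the pot rubs on them (friction about 0.6 to 1.2): once it presses on one fence, part of the push towards the other is taken by rubbing
- port_fence: Port fence, across the reader's y axis, with the round black measuring port: fixed aluminium bar 12 mm thick, 25 mm tall above the stage, 100 mm long. Origin: centre of its underside. A hand that holds the pot in the corner must grip it higher than the fences: fingertips more than 25 mm above the pot's underside
Things that resemble listed ones, but are neither listed nor needed, are in the scene too. Leave any green look-alike of the mixer alone.

How it is judged:
By the outcome, as a careful person would: the job done as asked, in the order asked, and still so for the second after the job is handed in, while the arm keeps its last pose, push and grip.
It also fails if it takes over 64 s, if anything falls off the work surface, if the arm or the gripper's body presses on something with over 40 N, if the wrist force passes 120 N, or if a joint passes its speed limit or range.

## Working session

There is one attempt and no reset: what is moved stays moved. The work goes in short steps, Python scripts to look and compute and a tool call to move; the robot and the scene stay as the last step left them, time stands still between calls to the robot, and variables do not carry over. Pictures are saved under pics/ and viewed, at most 10 in all, crops included, and the job is handed in when it is done.

Besides the shell and the picture viewer there is one more tool, called after "Emit:" as name([rows], argument=value, ...), one row to a line, values as JSON. step_arm: Moves the arm, as the interface text tells. Its arguments: {"type":"object","properties":{"series":{"type":"array"},"gripper":{"type":"number"}},"required":["series"]}

```bash
mkdir -p pics
cat > h.py <<'E'
import numpy as np, cv2
from station import manip, eyes
def ray(p,px):  # px = (col,row)
    T=np.array(p["world_from_camera"]);K=np.array(p["mtx"])
    d=T[:3,:3]@np.linalg.inv(K)@[px[0],px[1],1];return T[:3,3],d
def atz(p,px,z):
    o,d=ray(p,px);return o+d*(z-o[2])/d[2]
def proj(p,X):
    T=np.linalg.inv(np.array(p["world_from_camera"]));c=T[:3,:3]@X+T[:3,3];q=np.array(p["mtx"])@c;return q[:2]/q[2]
def save(p,n,crop=None,s=1):
    im=p["pixels"][:,:,::-1]
    if crop: im=im[crop[1]:crop[3],crop[0]:crop[2]]
    cv2.imwrite("pics/"+n,cv2.resize(im,None,fx=s,fy=s,interpolation=cv2.INTER_CUBIC))
def lm(p,t):
    return [(round(float(r["score"]),2),np.array([r["position"][1]*640,r["position"][0]*480])) for r in eyes.landmark_of(p,t)]
E
python3 - <<'E'
from h import *
z={"coral_pot_center":.0525,"blue_pot_center":.0525,"violet_pot_center":.0525,"mixer_pad_top":.068,"reader_corner":.018,"mixer":0,"back_fence":.018,"port_fence":.018}
for c in ("top","scene"):
    p=eyes.camera(c);save(p,c+"0.png");print(c,np.array(p["world_from_camera"])[:3].round(3).tolist())
    for t in z:
        for s,q in lm(p,t): print(t,s,q.round(1),atz(p,q,z[t]).round(4))
s=manip.get_state();print(s)
E
```

```text
top [[-0.023, -0.991, 0.133, 0.374], [-1.0, 0.02, -0.024, -0.026], [0.021, -0.133, -0.991, 1.344]]
coral_pot_center 0.67 [338.5 207.9] [ 0.6084 -0.0856  0.0525]
coral_pot_center 0.61 [281.8 217.4] [0.5905 0.0336 0.0525]
coral_pot_center 0.21 [413.7 243.5] [ 0.5298 -0.2409  0.0525]
violet_pot_center 0.73 [280.9 215.7] [0.5941 0.0355 0.0525]
mixer_pad_top 0.86 [502.8 189.3] [ 0.6384 -0.4304  0.068 ]
mixer_pad_top 0.79 [419.1 241.3] [ 0.5323 -0.2497  0.068 ]
reader_corner 0.92 [163.2 250.4] [0.5302 0.2878 0.018 ]
mixer 0.8 [493.7 194. ] [ 0.6423 -0.4311  0.    ]
mixer 0.76 [414.3 241.8] [ 0.5398 -0.251   0.    ]
back_fence 0.72 [186.8 240.8] [0.5497 0.238  0.018 ]
port_fence 0.77 [165.3 272.3] [0.4835 0.2829 0.018 ]
port_fence 0.67 [417.2 240.5] [ 0.5403 -0.2545  0.018 ]
scene [[0.888, 0.316, -0.334, 0.888], [0.46, -0.638, 0.618, -0.742], [-0.018, -0.702, -0.712, 0.873]]
coral_pot_center 0.65 [351.3 266.9] [ 0.6134 -0.0979  0.0525]
blue_pot_center 0.64 [295.1 224.8] [ 0.4381 -0.0382  0.0525]
blue_pot_center 0.42 [287.8 319.5] [ 0.5579 -0.2797  0.0525]
violet_pot_center 0.73 [364.  226.8
[... 506 characters left out ...]
.018 ]
{'time': 0.9, 'joint_positions': array([-1.16702695e+00,  1.25726716e-01, -3.95819879e-02,  1.40543982e+00,
        2.12918936e-05,  1.57080620e+00]), 'qd': array([-0.00099889, -0.00053956,  0.00017659, -0.00255949, -0.00044201,
        0.00105   ]), 'effort': array([-1.59326053e-03, -4.35689414e+01,  3.53090680e+01,  9.87164130e-04,
        1.96694509e-04, -6.10416592e-06]), 'position': array([ 0.20625819, -0.48275014,  0.25334126]), 'eef_rot': array([9.79691397e-01, 2.00511264e-01, 1.52226693e-05, 2.12822726e-05]), 'force': array([-0.54862206,  0.29945943,  0.7999639 ]), 'torque': array([ 0.02640005,  0.00085644, -0.02469147]), 'finger_force': 0.0, 'finger_gap': 0.08518721228647513}
```

View pics/top0.png

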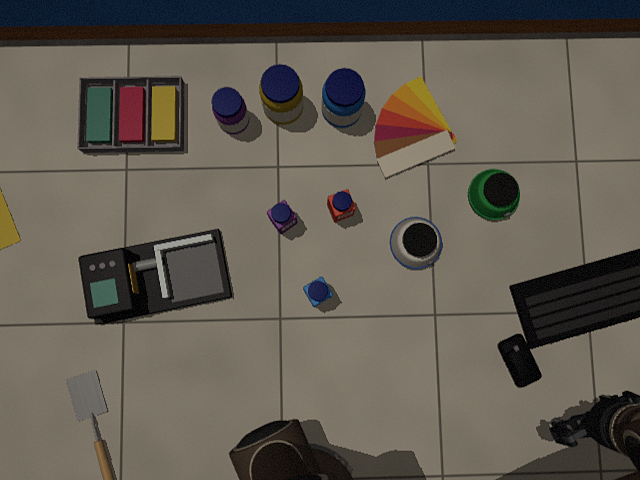

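View pics/scene0.png

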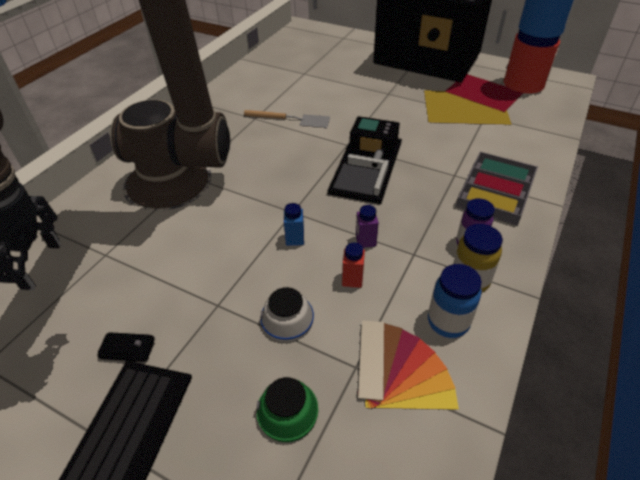

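Top picture: coral pot (342,205), violet pot (282,216), blue pot (318,291), white shaker (416,241), green look-alike (494,193), reader corner at about (163,250), optics housing to its left. 
Could be taken for the coral pot: the red tray block (131,113), the red swatches of the fan (400,140), and the red bottle at scene (530,60). By its description (square, blue cap, small) I choose (342,205).

Run:
```python
from h import *
p=eyes.camera("top");save(p,"crop1.png",(300,160,460,280),5)
im=p["pixels"]
# fences: bright pixels near the reader, at fence-top height 43 mm
hsv=cv2.cvtColor(im,cv2.COLOR_RGB2HSV)
m=(hsv[...,2]>140)&(hsv[...,1]<45);mm=np.zeros_like(m);mm[230:305,140:222]=m[230:305,140:222]
for t in ("back_fence","port_fence"):
    for r in eyes.trace(p,t)[:1]:
        k=r["pixels"];ys,xs=np.nonzero(k)
        W=np.array([atz(p,(x,y),.043)[:2] for x,y in zip(xs,ys)],np.float32)
        c,s,a=cv2.minAreaRect(W);print(t,r["score"],k.sum(),c,s,a,cv2.boxPoints((c,s,a)).round(4).tolist())
for r in eyes.trace(p,"mixer_pad_top"):
    ys,xs=np.nonzero(r["pixels"]);print("mixer",r["score"],r["rect"],xs.mean(),ys.mean())
pc=p["pixels"];g=np.zeros(m.shape,bool);g[210:275,380:450]=(pc[210:275,380:450].max(2)<45)
ys,xs=np.nonzero(g);print("pad",len(xs),atz(p,(xs.mean(),ys.mean()),.068))
```

```text
back_fence 0.6 427 (0.5413895845413208, 0.2407030165195465) (0.01699378900229931, 0.12256894260644913) 10.345783233642578 [[0.5220000147819519, 0.2994999885559082], [0.5440000295639038, 0.17890000343322754], [0.5608000159263611, 0.1818999946117401], [0.5386999845504761, 0.30250000953674316]]
port_fence 0.93 407 (0.47696325182914734, 0.28402963280677795) (0.10090479254722595, 0.018500126898288727) 11.767605781555176 [[0.42570000886917114, 0.28279998898506165], [0.429500013589859, 0.2646999955177307], [0.5281999707221985, 0.28529998660087585], [0.5245000123977661, 0.3034000098705292]]
mixer 0.93 [0.6261, 0.4675, 0.687, 0.5369] 419.2356756756757 239.7091891891892
mixer 0.78 [0.7562, 0.3592, 0.8106, 0.4229] 500.51173184357543 189.29162011173185
pad 912 [ 0.53540987 -0.25095732  0.068     ]
```

View pics/crop1.png

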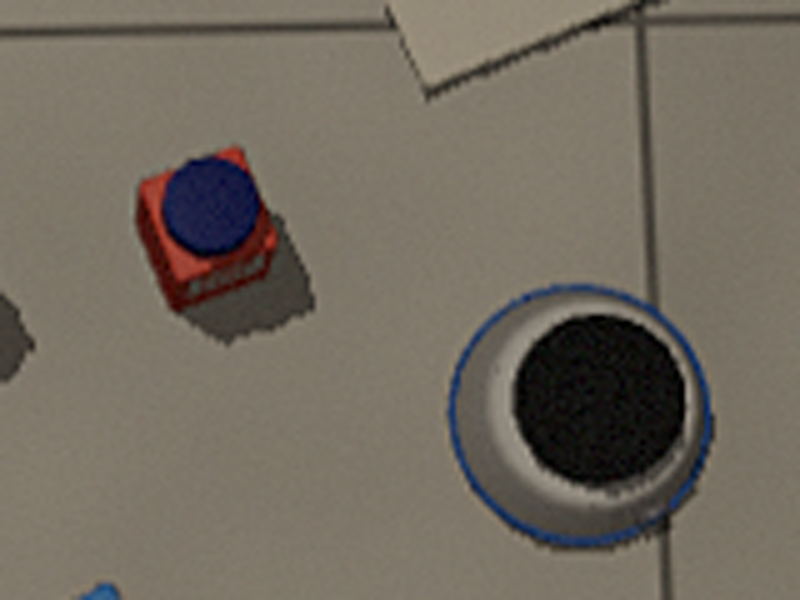

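The crop confirms it: a coral-red square pot with its blue cap at crop (212,205), and the white shaker's black pad at crop (600,400). I move over the pot and close along about 19°, so that the joint 6 range stays comfortable at the reader.

Emit:
step_arm([
  {"tx":0.033,"ty":0.032,"turn":7},
  {"tx":0.033,"ty":0.032,"turn":7},
  {"tx":0.033,"ty":0.032,"turn":7},
  {"tx":0.033,"ty":0.032,"turn":7},
  {"tx":0.033,"ty":0.032,"turn":7},
], gripper=1)

```text
validation failed for argument at $.se...
```

Emit:
step_arm([
  {"tx":0.033,"ty":0.032,"turn":7},
  {"tx":0.033,"ty":0.032,"turn":7},
  {"tx":0.033,"ty":0.032,"turn":7},
  {"tx":0.033,"ty":0.032,"turn":7},
  {"tx":0.033,"ty":0.032,"turn":7},
])

```text
validation failed for argument at $.se...
```

Emit:
step_arm([
  {"tx":0.033,"ty":0.032,"turn":8},
  {"tx":0.033,"ty":0.032,"turn":8},
  {},
  {},
])

```text
validation failed for argument at $.se...
```

Run:
```python
from h import *
s=manip.get_state();print(s["time"],s["position"],s["eef_rot"],s["joint_positions"])
p=eyes.camera("wrist");save(p,"w1.png");print(np.array(p["world_from_camera"]).round(3).tolist())
for q in lm(p,"coral_pot_center"): print(q,atz(p,q[1],.0525))
for z,x in ((.105,(342.4,201)),(.068,(419.8,240))):
    print(atz(eyes.camera("top"),x,z))
```

```text
1.1 [ 0.20628205 -0.48276256  0.25331542] [9.79688466e-01 2.00525583e-01 1.06027716e-05 2.00127511e-05] [-1.16699001e+00  1.25769256e-01 -3.95896306e-02  1.40539398e+00
  1.27479250e-05  1.57081390e+00]
[[0.393, -0.872, -0.293, 0.281], [-0.92, -0.372, -0.126, -0.451], [0.001, 0.319, -0.948, 0.375], [0.0, 0.0, 0.0, 1.0]]
[ 0.61285818 -0.0914419   0.105     ]
[ 0.53496872 -0.25129006  0.068     ]
```

View pics/w1.png

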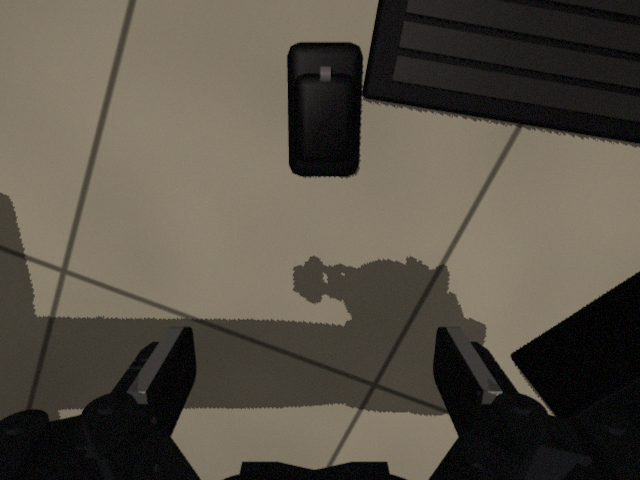

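The arm did not move; the picture shows only the mouse, the keyboard and the fingers. The validation may want every key in each row.

Emit:
step_arm([
  {"tx":0.033,"ty":0.032,"tz":0,"turn":7},
  {"tx":0.033,"ty":0.032,"tz":0,"turn":7},
  {"tx":0.033,"ty":0.032,"tz":0,"turn":7},
  {"tx":0.033,"ty":0.032,"tz":0,"turn":7},
  {"tx":0.033,"ty":0.032,"tz":0,"turn":7},
], gripper=1)

```text
time: 1.8
position: [0.3723, -0.3214, 0.2535]
eef_rot: [0.873, 0.488, 0.0, 0.0]
force: [1.0, -1.2, -0.3]
finger_gap: 0.0855
finger_force: 0.0
```

Emit:
step_arm([
  {"tx":0.033,"ty":0.032,"tz":0,"turn":7},
  {"tx":0.033,"ty":0.032,"tz":0,"turn":7},
  {"tx":0.033,"ty":0.032,"tz":0,"turn":7},
  {"tx":0.033,"ty":0.032,"tz":0,"turn":7},
  {"tx":0.033,"ty":0.032,"tz":0,"turn":7},
])

```text
time: 2.3
position: [0.5374, -0.1611, 0.2534]
eef_rot: [0.686, 0.728, 0.0, 0.0]
force: [-0.1, -1.3, -0.4]
finger_gap: 0.0852
finger_force: 0.0
```

Emit:
step_arm([
  {"tx":0.033,"ty":0.032,"tz":0,"turn":8},
  {"tx":0.033,"ty":0.032,"tz":0,"turn":8},
  {"tx":0,"ty":0,"tz":0,"turn":0},
  {"tx":0,"ty":0,"tz":0,"turn":0},
])

```text
time: 2.7
position: [0.6027, -0.0978, 0.2525]
eef_rot: [0.579, 0.815, -0.0, -0.001]
force: [-0.6, -0.9, 0.5]
finger_gap: 0.0859
finger_force: 0.0
```

Run:
```python
from h import *
s=manip.get_state();print(s["time"],s["position"],s["eef_rot"],s["joint_positions"])
p=eyes.camera("wrist");save(p,"w2.png");print(np.array(p["world_from_camera"]).round(3).tolist())
for q in lm(p,"coral_pot_center"): print(q,atz(p,q[1],.0525))
```

```text
2.7 [ 0.60270711 -0.09783027  0.25254618] [ 5.79179672e-01  8.15199646e-01 -4.40696836e-04 -5.00432734e-04] [-1.60758189e-01  2.92832782e-01  1.65977326e-01  1.44522794e+00
 -3.49351727e-04  1.07468643e+00]
[[0.944, 0.312, 0.104, 0.575], [0.329, -0.895, -0.302, -0.021], [-0.001, 0.319, -0.948, 0.374], [0.0, 0.0, 0.0, 1.0]]
```

View pics/w2.png

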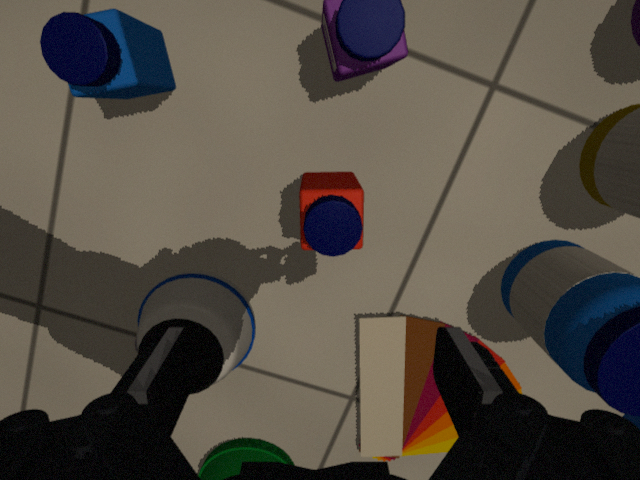

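Wrist picture: coral pot at (332,213), cap at (333,226), nearly square to the picture axes; violet at (365,40), blue at (110,55), shaker at (196,330). I fit the pot's silhouette for its position and yaw.

```bash
cat >> h.py <<'E'
from scipy.optimize import minimize
def potmask(p,x,y,a,S=4,zb=0):
    c,s=np.cos(a),np.sin(a);P=[]
    for z in (zb,zb+.083):
        for u,v in ((-1,-1),(1,-1),(1,1),(-1,1)): P.append([x+.023*(c*u-s*v),y+.023*(s*u+c*v),z])
    for t in np.arange(0,6.28,.3): P.append([x+.02*np.cos(t),y+.02*np.sin(t),zb+.105])
    q=np.array([proj(p,np.array(X)) for X in P])
    h=cv2.convexHull((q*16).astype(np.int32));m=np.zeros((480,640),np.uint8)
    cv2.fillConvexPoly(m,h,255,cv2.LINE_AA,4);return m/255.
def fit(p,mask,x0):
    f=lambda v:np.abs(potmask(p,v[0]/100,v[1]/100,v[2]/10)-mask).sum()
    r=minimize(f,[x0[0]*100,x0[1]*100,x0[2]*10],method="Nelder-Mead",options=dict(initial_simplex=np.array([x0[0]*100,x0[1]*100,x0[2]*10])+np.array([[0,0,0],[1,0,0],[0,1,0],[0,0,1.]])))
    return r.x/[100,100,10],r.fun
E
python3 - <<'E'
from h import *
p=eyes.camera("wrist");h=cv2.cvtColor(p["pixels"],cv2.COLOR_RGB2HSV)
H,S,V=cv2.split(h);m=((S>120)&(V>35)).astype(np.uint8)
n,L,st,_=cv2.connectedComponentsWithStats(m);k=(L==L[185,330])|(L==L[225,333])
k=cv2.morphologyEx(k.astype(np.uint8),cv2.MORPH_CLOSE,np.ones((5,5)));ys,xs=np.nonzero(k)
print(k.sum(),xs.min(),xs.max(),ys.min(),ys.max())
v,f=fit(p,k,(.61,-.09,.335));print(v,np.degrees(v[2]),f)
s=manip.get_state();print("delta",v[:2]-s["position"][:2])
E
```

```text
4893 301 365 170 253
[ 0.61190441 -0.09073875  0.34562253] 19.80271213463982 482.5764705882352
delta [0.01031969 0.00883185]
```

Emit:
step_arm([
  {"tx":0.01,"ty":0.008,"tz":-0.03,"turn":0.6},
  {"tx":0,"ty":0,"tz":-0.04,"turn":0},
  {"tx":0,"ty":0,"tz":-0.03,"turn":0},
  {"tx":0,"ty":0,"tz":-0.015,"turn":0},
  {"tx":0,"ty":0,"tz":0,"turn":0},
])

```text
time: 3.35
position: [0.61, -0.0918, 0.1361]
eef_rot: [0.576, 0.817, -0.001, -0.002]
force: [0.9, 0.2, 0.1]
finger_gap: 0.0857
finger_force: 0.0
```

Emit:
step_arm([
  {"tx":0,"ty":0,"tz":-0.025,"turn":0},
  {"tx":0,"ty":0,"tz":-0.025,"turn":0},
  {"tx":0,"ty":0,"tz":-0.017,"turn":0},
  {"tx":0,"ty":0,"tz":-0.009,"turn":0},
  {"tx":0,"ty":0,"tz":0,"turn":0},
])

```text
time: 3.85
position: [0.6119, -0.0913, 0.0624]
eef_rot: [0.576, 0.818, -0.0, -0.0]
force: [-0.1, -1.0, 0.6]
finger_gap: 0.0855
finger_force: 0.0
```

Emit:
step_arm([
  {"tx":0,"ty":0,"tz":0,"turn":0},
  {"tx":0,"ty":0,"tz":0,"turn":0},
  {"tx":0,"ty":0,"tz":0,"turn":0},
  {"tx":0,"ty":0,"tz":0,"turn":0},
  {"tx":0,"ty":0,"tz":0,"turn":0},
], gripper=0)

```text
time: 4.35
position: [0.6132, -0.0911, 0.0638]
eef_rot: [0.575, 0.818, 0.0, 0.001]
force: [-0.4, -0.5, 6.9]
finger_gap: 0.0454
finger_force: 56.8
```

Emit:
step_arm([
  {"tx":0,"ty":0,"tz":0.03,"turn":0},
  {"tx":0,"ty":0,"tz":0.04,"turn":0},
  {"tx":0,"ty":0,"tz":0.035,"turn":0},
  {"tx":0,"ty":0,"tz":0,"turn":0},
  {"tx":0,"ty":0,"tz":0,"turn":0},
])

```text
time: 4.85
position: [0.6126, -0.0907, 0.1677]
eef_rot: [0.575, 0.818, 0.0, 0.001]
force: [-0.8, -0.1, -3.5]
finger_gap: 0.0453
finger_force: 56.4
```

Emit:
step_arm([
  {"tx":-0.018,"ty":-0.038,"tz":0,"turn":0},
  {"tx":-0.02,"ty":-0.042,"tz":0,"turn":0},
  {"tx":-0.02,"ty":-0.042,"tz":0,"turn":0},
  {"tx":-0.02,"ty":-0.038,"tz":0,"turn":0},
  {"tx":0,"ty":0,"tz":0,"turn":0},
])

```text
time: 5.35
position: [0.5309, -0.2543, 0.1649]
eef_rot: [0.578, 0.816, -0.001, -0.002]
force: [0.0, 0.4, -2.0]
finger_gap: 0.0457
finger_force: 56.2
```

Emit:
step_arm([
  {"tx":0,"ty":0,"tz":0,"turn":0},
  {"tx":0,"ty":0,"tz":0,"turn":0},
])

```text
time: 5.55
position: [0.534, -0.25, 0.1659]
eef_rot: [0.575, 0.818, -0.0, -0.001]
force: [0.9, 0.1, -2.3]
finger_gap: 0.0453
finger_force: 56.2
```

Run:
```python
from h import *
s=manip.get_state();print(s["time"],s["position"],s["eef_rot"],s["force"])
p=eyes.camera("scene");save(p,"s2.png",(200,220,360,340),5)
```

```text
5.55 [ 0.53400773 -0.24997186  0.16590814] [ 5.75281879e-01  8.17954427e-01 -4.33556559e-06 -1.14672918e-03] [ 0.88152547  0.14102106 -2.29704409]
```

View pics/s2.png

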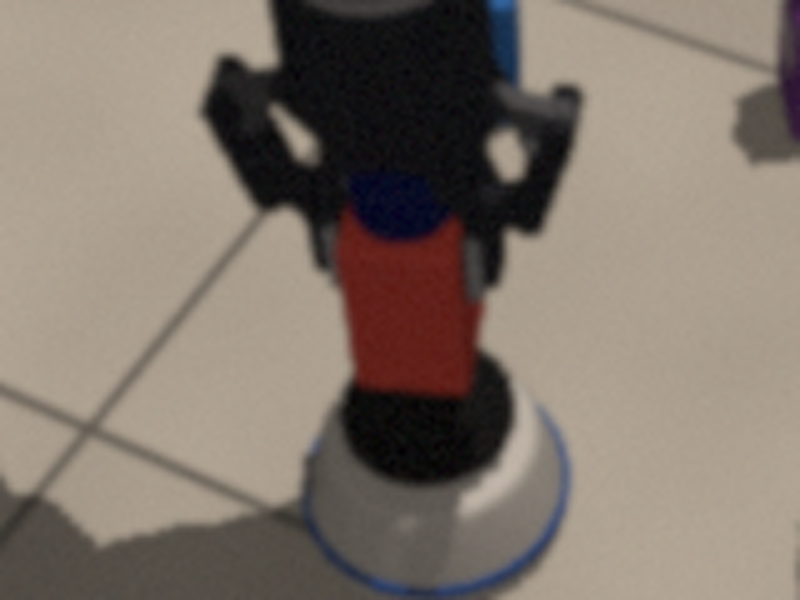

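The pot hangs upright in the fingers, with its underside edge at crop (412,392) above the black pad (430,415). Now down onto the pad.

Emit:
step_arm([
  {"tx":0.001,"ty":-0.001,"tz":-0.015,"turn":0},
  {"tx":0,"ty":0,"tz":-0.012,"turn":0},
  {"tx":0,"ty":0,"tz":-0.005,"turn":0},
  {"tx":0,"ty":0,"tz":0,"turn":0},
  {"tx":0,"ty":0,"tz":0,"turn":0},
])

```text
time: 6.1
position: [0.5354, -0.2514, 0.1354]
eef_rot: [0.575, 0.818, -0.0, -0.0]
force: [0.4, -0.8, -1.1]
finger_gap: 0.046
finger_force: 56.3
```

Emit:
step_arm([
  {"tx":0,"ty":0,"tz":-0.004,"turn":0},
  {"tx":0,"ty":0,"tz":-0.003,"turn":0},
  {"tx":0,"ty":0,"tz":-0.002,"turn":0},
  {"tx":0,"ty":0,"tz":0,"turn":0},
  {"tx":0,"ty":0,"tz":0,"turn":0},
])

```text
time: 6.6
position: [0.5359, -0.252, 0.127]
eef_rot: [0.575, 0.818, 0.0, 0.001]
force: [2.2, 0.7, 2.0]
finger_gap: 0.0451
finger_force: 56.5
```

Emit:
step_arm([
  {"tx":0,"ty":0,"tz":-0.003,"turn":0},
  {"tx":0,"ty":0,"tz":-0.002,"turn":0},
  {"tx":0,"ty":0,"tz":0,"turn":0},
  {"tx":0,"ty":0,"tz":0,"turn":0},
])

```text
time: 7.0
position: [0.5359, -0.2521, 0.1237]
eef_rot: [0.575, 0.818, 0.0, 0.002]
force: [-2.1, 1.6, 15.3]
finger_gap: 0.0453
finger_force: 57.9
```

Emit:
step_arm([
  {"tx":0,"ty":0,"tz":-0.002,"turn":0},
  {"tx":0,"ty":0,"tz":0,"turn":0},
  {"tx":0,"ty":0,"tz":0,"turn":0},
])

```text
time: 7.3
position: [0.5359, -0.2522, 0.1236]
eef_rot: [0.575, 0.818, 0.0, 0.002]
force: [-4.5, 2.9, 25.8]
finger_gap: 0.0455
finger_force: 59.0
```

Emit:
step_arm([
  {"tx":0,"ty":0,"tz":-0.002,"turn":0},
  {"tx":0,"ty":0,"tz":0,"turn":0},
  {"tx":0,"ty":0,"tz":0,"turn":0},
])

```text
time: 7.6
position: [0.5359, -0.2522, 0.1234]
eef_rot: [0.575, 0.818, 0.0, 0.003]
force: [-8.7, 5.3, 36.8]
finger_gap: 0.0452
finger_force: 60.2
```

The stop is reached: z stays still while the force rises. I ease off a little and hold.

Emit:
step_arm([
  {"tx":0,"ty":0,"tz":0.002,"turn":0},
  {"tx":0,"ty":0,"tz":0,"turn":0},
  {"tx":0,"ty":0,"tz":0,"turn":0},
  {"tx":0,"ty":0,"tz":0,"turn":0},
  {"tx":0,"ty":0,"tz":0,"turn":0},
])

```text
time: 8.1
position: [0.5359, -0.2522, 0.1236]
eef_rot: [0.575, 0.818, 0.0, 0.002]
force: [-5.3, 2.7, 25.4]
finger_gap: 0.0456
finger_force: 58.8
```

Emit:
step_arm([
  {"tx":0,"ty":0,"tz":0,"turn":0},
  {"tx":0,"ty":0,"tz":0,"turn":0},
  {"tx":0,"ty":0,"tz":0,"turn":0},
  {"tx":0,"ty":0,"tz":0,"turn":0},
  {"tx":0,"ty":0,"tz":0,"turn":0},
])

```text
time: 8.6
position: [0.5359, -0.2522, 0.1236]
eef_rot: [0.575, 0.818, 0.0, 0.002]
force: [-5.0, 3.0, 25.6]
finger_gap: 0.0455
finger_force: 58.8
```

Emit:
step_arm([
  {"tx":0,"ty":0,"tz":0,"turn":0},
  {"tx":0,"ty":0,"tz":0,"turn":0},
  {"tx":0,"ty":0,"tz":0,"turn":0},
  {"tx":0,"ty":0,"tz":0,"turn":0},
  {"tx":0,"ty":0,"tz":0,"turn":0},
])

```text
time: 9.1
position: [0.5359, -0.2522, 0.1236]
eef_rot: [0.575, 0.818, 0.0, 0.002]
force: [-5.8, 3.5, 25.6]
finger_gap: 0.0454
finger_force: 58.8
```

Run:
```python
from h import *
s=manip.get_state();print(s["time"],s["position"],s["eef_rot"],s["force"],s["joint_positions"])
p=eyes.camera("scene");save(p,"s3.png",(200,220,360,340),5)
```

```text
9.1 [ 0.53591841 -0.25215946  0.12358688] [5.75467523e-01 8.17821039e-01 2.87106352e-04 2.40731836e-03] [-5.8063014   3.46146983 25.55600144] [-4.39662725e-01  2.76786686e-01 -1.38982086e-01  1.15018607e+00
 -2.65635079e-04  7.86692167e-01]
```

View pics/s3.png

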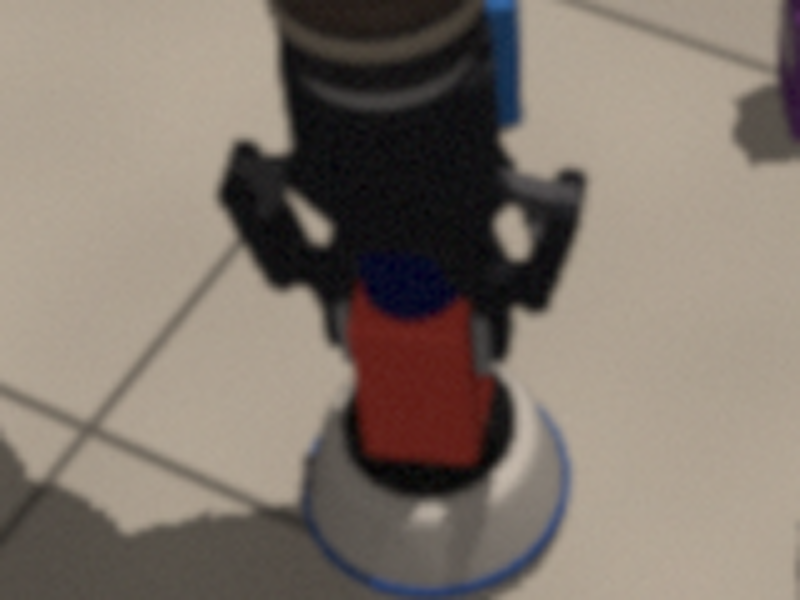

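The pot stands on the pad (underside edge at crop (420,462)), the pad is pushed down, and it was held for about 2 s. I lift it over the other pots and go to the reader.

Emit:
step_arm([
  {"tx":0,"ty":0,"tz":0.02,"turn":0},
  {"tx":0,"ty":0,"tz":0.03,"turn":0},
  {"tx":0,"ty":0,"tz":0.03,"turn":0},
  {"tx":0,"ty":0.02,"tz":0.015,"turn":0},
  {"tx":-0.004,"ty":0.04,"tz":0,"turn":-1},
])

```text
time: 9.65
position: [0.532, -0.1933, 0.2156]
eef_rot: [0.584, 0.812, -0.0, 0.001]
force: [0.9, 0.8, -2.1]
finger_gap: 0.0456
finger_force: 56.2
```

Emit:
step_arm([
  {"tx":-0.004,"ty":0.045,"tz":0,"turn":-1},
  {"tx":-0.004,"ty":0.045,"tz":0,"turn":-1},
  {"tx":-0.004,"ty":0.045,"tz":0,"turn":-1},
  {"tx":-0.004,"ty":0.045,"tz":0,"turn":-1},
  {"tx":-0.004,"ty":0.045,"tz":0,"turn":-1},
])

```text
time: 10.15
position: [0.51, 0.0346, 0.2132]
eef_rot: [0.618, 0.786, -0.001, -0.001]
force: [1.1, 0.5, -2.5]
finger_gap: 0.0456
finger_force: 56.3
```

Emit:
step_arm([
  {"tx":-0.004,"ty":0.045,"tz":0,"turn":-1},
  {"tx":-0.004,"ty":0.045,"tz":0,"turn":-1},
  {"tx":-0.004,"ty":0.037,"tz":0,"turn":-0.8},
  {"tx":0,"ty":0,"tz":0,"turn":0},
  {"tx":0,"ty":0,"tz":0,"turn":0},
])

```text
time: 10.65
position: [0.4984, 0.1607, 0.2131]
eef_rot: [0.636, 0.772, -0.001, -0.0]
force: [-0.1, -0.6, -2.0]
finger_gap: 0.0453
finger_force: 56.1
```

Run:
```python
from h import *
s=manip.get_state();print(s["time"],s["position"],s["eef_rot"],s["force"],s["joint_positions"])
p=eyes.camera("wrist");save(p,"w3.png")
for t,z in (("reader_corner",.018),("back_fence",.018),("port_fence",.018)):
    for c,q in lm(p,t)[:2]: print(t,c,q,atz(p,q,z))
for t in ("back_fence","port_fence"):
    for r in eyes.trace(p,t)[:1]:
        ys,xs=np.nonzero(r["pixels"]);print(t,r["score"],len(xs),xs.min(),xs.max(),ys.min(),ys.max())
```

```text
10.65 [0.4984044  0.16067317 0.21314495] [ 6.35686890e-01  7.71945823e-01 -1.28966614e-03 -4.01896309e-04] [-0.14821642 -0.64911569 -2.0180878 ] [ 3.12229017e-01  1.27979902e-01 -1.24772754e-01  1.32064920e+00
 -7.14312417e-04  1.69002747e+00]
reader_corner 0.79 [392.832  42.288] [0.52673875 0.29019767 0.018     ]
back_fence 0.67 [396.416 121.68 ] [0.54236018 0.2400961  0.018     ]
port_fence 0.71 [318.592  35.52 ] [0.47600843 0.28457811 0.018     ]
back_fence 0.62 4551 383 421 20 211
port_fence 0.89 4166 242 401 17 45
```

View pics/w3.png

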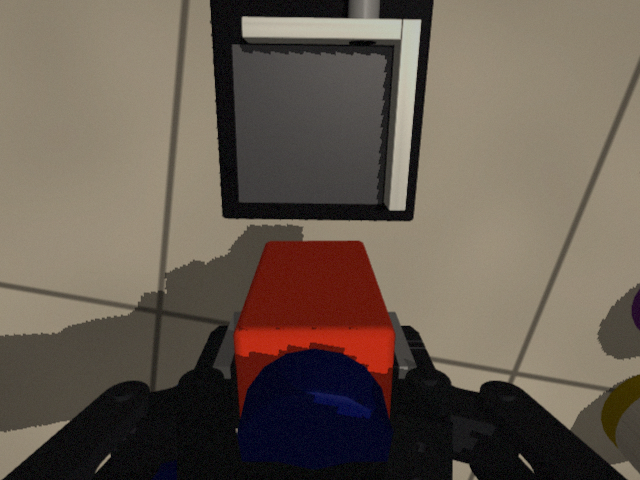

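The wrist picture shows the pot held square, with the reader ahead: inner corner at about (392,42), port fence along row 40, back fence along column 390. I measure the fence edges for the yaw and the corner.

Run:
```python
from h import *
p=eyes.camera("wrist");g=cv2.GaussianBlur(cv2.cvtColor(p["pixels"],cv2.COLOR_RGB2GRAY),(3,3),0).astype(int)
for r in (80,140,190): print(r,g[r,376:428:2].tolist())
for c in (260,300,380): print(c,g[10:56:2,c].tolist())
d=g.astype(float)
def edge(prof,o):  # strongest step, subpixel
    k=np.abs(np.diff(prof));i=k.argmax();w=k[max(i-2,0):i+3];return o+max(i-2,0)+.5+(w*np.arange(len(w))).sum()/w.sum()
def line(P):
    vx,vy,x,y=cv2.fitLine(np.float32(P),cv2.DIST_HUBER,0,.01,.01).ravel();return np.array([x,y]),np.array([vx,vy])
A=[atz(p,(edge(d[r,405:430],405),r),.043)[:2] for r in range(60,200,4)]   # back fence outer top edge
B=[atz(p,(c,edge(d[8:26,c],8)),.043)[:2] for c in list(range(250,340,4))] # port outer top edge
C=[atz(p,(c,edge(d[30:50,c],30)),.018)[:2] for c in range(255,340,4)] # port inner foot (raw)
for n,P in (("back outer",A),("port outer",B),("port inner",C)):
    o,v=line(P);print(n,o,v,np.degrees(np.arctan2(v[1],v[0])))
(a,u),(b,w)=line(A),line(B);t=np.linalg.solve(np.c_[u,-w],b-a);k=a+u*t[0]
yr=u if u[1]>0 else -u;xr=np.array([yr[1],-yr[0]]);inner=k-.012*xr-.012*yr
print("outer corner",k,"inner",inner)
q=inner-.023*xr-.023*yr;s=manip.get_state();print("pot target",q,"delta",q-s["position"][:2],s["position"])
```

```text
80 [87, 86, 82, 44, 34, 31, 20, 56, 60, 69, 147, 192, 188, 188, 191, 191, 192, 194, 178, 49, 20, 18, 19, 31, 125, 141]
140 [77, 69, 36, 29, 21, 57, 62, 69, 142, 179, 175, 173, 176, 178, 181, 182, 126, 19, 18, 19, 18, 83, 140, 141, 141, 140]
190 [41, 29, 25, 35, 64, 66, 111, 166, 167, 164, 165, 169, 169, 170, 119, 18, 14, 18, 25, 105, 141, 141, 140, 141, 140, 140]
260 [13, 13, 80, 171, 183, 177, 177, 181, 183, 181, 179, 178, 147, 73, 63, 53, 22, 31, 34, 33, 56, 75, 74]
300 [13, 13, 44, 166, 187, 185, 182, 186, 188, 187, 185, 183, 159, 86, 62, 59, 24, 32, 33, 37, 53, 70, 81]
380 [20, 18, 22, 121, 189, 191, 190, 190, 190, 190, 189, 189, 185, 122, 63, 61, 41, 23, 32, 33, 33, 56, 88]
back outer [0.5487087  0.23865806] [ 0.18133172 -0.983422  ] -79.55266
port outer [0.4645012  0.28930017] [0.9837151  0.17973481] 10.354314
port inner [0.46547666 0.2814533 ] [0.9842713 0.1766637] 10.175488
outer corner [0.53693074 0.30253378] inner [0.52730566 0.28855672]
pot target [0.5088576 0.2617674] delta [0.00945245 0.10246001] [0.49940515 0.15930738 0.21426192]
```

Emit:
step_arm([
  {"tx":0,"ty":0.03,"tz":0,"turn":-0.7},
  {"tx":0,"ty":0.035,"tz":-0.01,"turn":0},
  {"tx":0,"ty":0.0235,"tz":-0.03,"turn":0},
  {"tx":0,"ty":0,"tz":-0.03,"turn":0},
  {"tx":0,"ty":0,"tz":0,"turn":0},
])

```text
time: 11.5
position: [0.497, 0.2477, 0.1402]
eef_rot: [0.641, 0.767, -0.003, -0.001]
force: [-0.2, -0.8, -2.2]
finger_gap: 0.0454
finger_force: 56.0
```

Emit:
step_arm([
  {"tx":0,"ty":0,"tz":-0.03,"turn":0},
  {"tx":0,"ty":0,"tz":-0.02,"turn":0},
  {"tx":0,"ty":0,"tz":-0.005,"turn":0},
  {"tx":0,"ty":0,"tz":0,"turn":0},
  {"tx":0,"ty":0,"tz":0,"turn":0},
])

```text
time: 12.0
position: [0.5003, 0.2487, 0.0911]
eef_rot: [0.641, 0.767, 0.001, 0.0]
force: [0.1, 0.7, -2.1]
finger_gap: 0.0452
finger_force: 56.2
```

Emit:
step_arm([
  {"tx":0,"ty":0,"tz":-0.004,"turn":0},
  {"tx":0,"ty":0,"tz":0,"turn":0},
  {"tx":0,"ty":0,"tz":0,"turn":0},
])

```text
time: 12.3
position: [0.4994, 0.2488, 0.0857]
eef_rot: [0.641, 0.767, 0.0, 0.0]
force: [-0.2, 0.1, -1.9]
finger_gap: 0.0458
finger_force: 56.2
```

Emit:
step_arm([
  {"tx":0,"ty":0,"tz":-0.0025,"turn":0},
  {"tx":0.004,"ty":0.006,"tz":0,"turn":0},
  {"tx":0.003,"ty":0.004,"tz":0,"turn":0},
  {"tx":0,"ty":0,"tz":0,"turn":0},
  {"tx":0,"ty":0,"tz":0,"turn":0},
])

```text
time: 12.8
position: [0.5063, 0.2589, 0.0826]
eef_rot: [0.641, 0.767, -0.0, -0.0]
force: [-0.0, -0.1, -2.1]
finger_gap: 0.0454
finger_force: 56.2
```

Emit:
step_arm([
  {"tx":-0.0003,"ty":0.0015,"tz":0,"turn":0},
  {"tx":-0.0002,"ty":0.001,"tz":0,"turn":0},
  {"tx":0,"ty":0,"tz":0,"turn":0},
  {"tx":0,"ty":0,"tz":0,"turn":0},
])

```text
time: 13.2
position: [0.5057, 0.2612, 0.0828]
eef_rot: [0.641, 0.767, -0.0, 0.0]
force: [-0.4, 0.0, -2.6]
finger_gap: 0.0448
finger_force: 56.2
```

Emit:
step_arm([
  {"tx":-0.0003,"ty":0.0015,"tz":0,"turn":0},
  {"tx":0,"ty":0,"tz":0,"turn":0},
  {"tx":0,"ty":0,"tz":0,"turn":0},
])

```text
time: 13.5
position: [0.5056, 0.2617, 0.0829]
eef_rot: [0.642, 0.767, -0.001, 0.001]
force: [-0.8, -5.1, -0.0]
finger_gap: 0.0454
finger_force: 56.3
```

Emit:
step_arm([
  {"tx":-0.0003,"ty":0.0015,"tz":0,"turn":0},
  {"tx":0,"ty":0,"tz":0,"turn":0},
  {"tx":0,"ty":0,"tz":0,"turn":0},
])

```text
time: 13.8
position: [0.5055, 0.262, 0.083]
eef_rot: [0.642, 0.767, -0.001, 0.002]
force: [0.8, -9.2, 1.8]
finger_gap: 0.0455
finger_force: 56.5
```

Port fence contact found. I ease off a little and then push to the back fence.

Emit:
step_arm([
  {"tx":0.0005,"ty":-0.0025,"tz":0,"turn":0},
  {"tx":0.002,"ty":0.0004,"tz":0,"turn":0},
  {"tx":0,"ty":0,"tz":0,"turn":0},
  {"tx":0,"ty":0,"tz":0,"turn":0},
])

```text
time: 14.2
position: [0.5077, 0.262, 0.0827]
eef_rot: [0.641, 0.767, -0.0, 0.0]
force: [0.6, -2.8, -1.5]
finger_gap: 0.0457
finger_force: 56.1
```

Emit:
step_arm([
  {"tx":0.0015,"ty":0.0003,"tz":0,"turn":0},
  {"tx":0,"ty":0,"tz":0,"turn":0},
  {"tx":0,"ty":0,"tz":0,"turn":0},
])

```text
time: 14.5
position: [0.509, 0.2622, 0.0825]
eef_rot: [0.641, 0.767, -0.0, -0.0]
force: [-0.6, -4.6, -3.5]
finger_gap: 0.0456
finger_force: 56.1
```

Emit:
step_arm([
  {"tx":0.0015,"ty":0.0003,"tz":0,"turn":0},
  {"tx":0,"ty":0,"tz":0,"turn":0},
  {"tx":0,"ty":0,"tz":0,"turn":0},
])

```text
time: 14.8
position: [0.5097, 0.2624, 0.0826]
eef_rot: [0.641, 0.767, -0.001, -0.001]
force: [-4.2, -4.5, -0.0]
finger_gap: 0.0454
finger_force: 56.5
```

Emit:
step_arm([
  {"tx":0.001,"ty":0.0002,"tz":0,"turn":0},
  {"tx":-0.0002,"ty":0.001,"tz":0,"turn":0},
  {"tx":0,"ty":0,"tz":0,"turn":0},
  {"tx":0,"ty":0,"tz":0,"turn":0},
  {"tx":0,"ty":0,"tz":0,"turn":0},
])

```text
time: 15.3
position: [0.5098, 0.2626, 0.0825]
eef_rot: [0.641, 0.767, -0.002, -0.0]
force: [-6.2, -8.4, 1.8]
finger_gap: 0.0455
finger_force: 56.6
```

Run:
```python
from h import *
s=manip.get_state();print(s["time"],s["position"],s["eef_rot"],s["force"],s["torque"])
p=eyes.camera("wrist");save(p,"w4.png",(150,100,550,400),2)
```

```text
15.3 [0.50977219 0.26255665 0.08252888] [ 6.41497026e-01  7.67122577e-01 -2.09496365e-03 -3.59595133e-04] [-6.17659736 -8.41265593  1.76808275] [-1.82062341  1.40409757 -0.23697228]
```

View pics/w4.png

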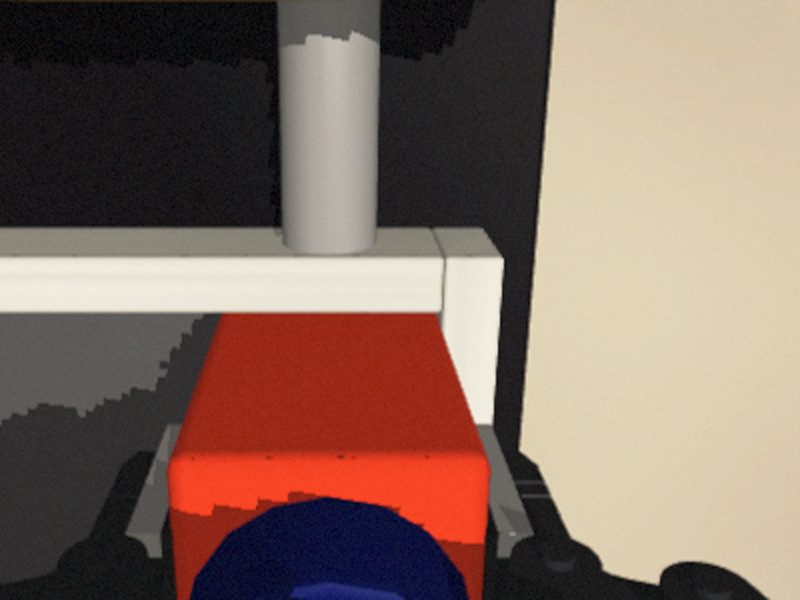

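The picture shows the pot's front face meeting the port fence along its whole width (crop row 312, columns 220 to 440), with its right side by the back fence. The torque Tz = -0.24 hints at a small yaw error, so I turn a little clockwise and watch it.

Emit:
step_arm([
  {"tx":0,"ty":0,"tz":0,"turn":-0.5},
  {"tx":0,"ty":0,"tz":0,"turn":0},
  {"tx":0,"ty":0,"tz":0,"turn":0},
])

```text
time: 15.65
position: [0.5098, 0.2626, 0.0825]
eef_rot: [0.644, 0.765, -0.002, -0.0]
force: [-5.7, -8.6, 1.1]
finger_gap: 0.0455
finger_force: 56.6
```

Run:
```python
from h import *
s=manip.get_state();e=s["eef_rot"];print(s["time"],s["position"],e,2*np.degrees(np.arctan2(e[1],e[0]))-90,s["force"],s["torque"])
```

```text
15.65 [0.50978947 0.26257135 0.08245311] [ 6.44457626e-01  7.64637054e-01 -2.10963404e-03 -3.05616858e-04] 9.749735975876746 [-5.69012229 -8.60715564  1.13954806] [-1.77108517  1.38678747  0.21347851]
```

Emit:
step_arm([
  {"tx":0.0004,"ty":0.0001,"tz":0,"turn":0.24},
  {"tx":0,"ty":0,"tz":0,"turn":0},
  {"tx":0,"ty":0,"tz":0,"turn":0},
  {"tx":0,"ty":0,"tz":0,"turn":0},
  {"tx":0,"ty":0,"tz":0,"turn":0},
])

```text
time: 16.15
position: [0.5098, 0.2626, 0.0824]
eef_rot: [0.643, 0.766, -0.002, -0.001]
force: [-6.8, -7.8, 1.6]
finger_gap: 0.0454
finger_force: 56.7
```

Run:
```python
from h import *
s=manip.get_state();e=s["eef_rot"];print(s["time"],s["position"],e,2*np.degrees(np.arctan2(e[1],e[0]))-90,s["force"],s["torque"])
p=eyes.camera("top");save(p,"t5.png",(120,200,280,320),5)
```

```text
16.15 [0.50982931 0.26262914 0.08241174] [ 6.43087521e-01  7.65788915e-01 -2.33067767e-03 -5.88053296e-04] 9.954851363392393 [-6.82770763 -7.75465783  1.57978402] [-1.86204145  1.61334646 -0.20589294]
```

View pics/t5.png

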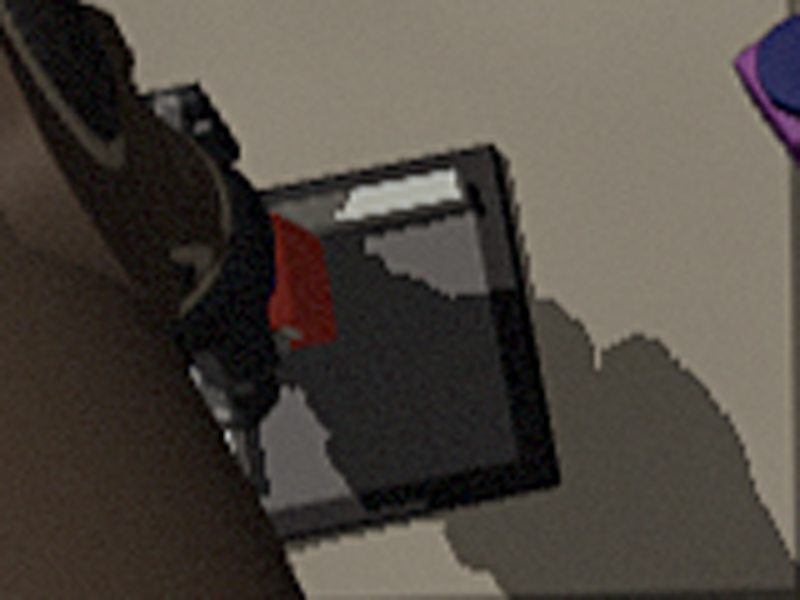

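The top crop shows the pot (300,280) in the corner against the back fence, still gripped. One last fine turn.

Emit:
step_arm([
  {"tx":0,"ty":0,"tz":0,"turn":-0.2},
  {"tx":0,"ty":0,"tz":0,"turn":0},
  {"tx":0,"ty":0,"tz":0,"turn":0},
  {"tx":0,"ty":0,"tz":0,"turn":0},
])

```text
time: 16.6
position: [0.5098, 0.2626, 0.0824]
eef_rot: [0.644, 0.765, -0.002, -0.001]
force: [-7.8, -8.5, 2.4]
finger_gap: 0.0456
finger_force: 56.7
```

Run:
```python
from h import *
s=manip.get_state();e=s["eef_rot"];print(s["time"],s["position"],2*np.degrees(np.arctan2(e[1],e[0]))-90,s["force"],s["torque"])
```

```text
16.6 [0.50983544 0.26259718 0.08240569] 9.798155551326957 [-7.77333704 -8.46561037  2.37971363] [-1.88784844  1.62979306  0.19566462]
```

Emit:
step_arm([
  {"tx":0,"ty":0,"tz":0,"turn":0.1},
  {"tx":0,"ty":0,"tz":0,"turn":0},
  {"tx":0,"ty":0,"tz":0,"turn":0},
  {"tx":0,"ty":0,"tz":0,"turn":0},
])

```text
time: 17.0
position: [0.5098, 0.2626, 0.0824]
eef_rot: [0.644, 0.765, -0.002, -0.001]
force: [-8.3, -8.2, 2.2]
finger_gap: 0.0457
finger_force: 56.6
```

Run:
```python
from h import *
s=manip.get_state();print(s["force"],s["torque"],s["finger_force"])
print(manip.finish_job())
```

```text
[-8.27342151 -8.16465828  2.22907585] [-1.82296868  1.70304455  0.01382829] 56.63613975048065
the job is handed in; nothing more can be done
None
```

I handed the job in at 17 s: the coral pot held the shaker pad at its stop for about 2 s, and is now gripped and pressed into the reader corner with about 8 N on each fence and almost no twist (0.01 N m).

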